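# Lock the spindle hubs with taper keys

## Robot

A 6-joint arm with a two-finger parallel gripper is mounted at the origin on a cart in front of the work surface, level with it; the furniture and walls round the work are solid. World frame = base frame: x ahead of the robot, y to its left, z up, the work surface at z = 0. Lengths are in mm, angles in rad, forces in N, time in s.
With the tool pointing down it reaches from about 275 to 825 mm from the base axis. Payload 4.9 kg.
Tool frame: the origin (TCP) lies at the very end of the fingers, on their centre line; the grasp point (between the pads) lies 19 mm behind it; z points along the fingers, y is the line along which they close (so a half turn about z gives the same grasp; the last joint's range is limited). The gripper opens to 85 mm and grips with 20 to 120 N. Pads are 22 mm wide; open, the fingers measure 114 mm over their backs; the gripper's body (76 mm by 85 mm) begins 54 mm behind the grasp point. The pads swing forward as they close: fully open they stand 13 mm farther back than shut.
Start: joints at [1.08, 0.326, -0.193, 1.052, 0, 1.437], TCP at [192.098, 515.38, 231.281] pointing down, gripper open.
Joint ranges: [-2.65, 2.65], [-0.97, 1.79], [-1.3, 1.35], [-1.93, 2.1], [-1.47, 1.37], [-3.14, 3.14]. Speed limits (rad/s): [2.57, 2.57, 3.14, 3.14, 3.14, 3.14].

## Interface

Orientations are given as [roll, pitch, yaw] about the fixed x, y, z axes, in that order (R = Rz(yaw) Ry(pitch) Rx(roll)).
In Python, from bench import bot, solve_ik, imaging gives the robot as it stands. Calls block until the motion is done:
- bot.move_ptp(position, orientation): joint-space move of the TCP to a pose.
- bot.movel(position, rot=None, max_speed=150, threshold=None): straight line of the TCP; rot=None keeps the orientation; max_speed is the mean speed in mm/s. With threshold (N) it stops when the force on the tool has changed by that much, and returns True; else False.
- bot.move_j(angles): joint-space move.
- bot.grip(opening, effort=None): opening from 0.0 (shut) to 1.0 (fully open); effort is the grip in N (None keeps the last); returns when the fingers have stopped.
- bot.dwell(seconds).
- solve_ik(position, orientation): joint angles nearest the present ones, or None.
- bot.get_state(): the state.
- imaging.capture(name): name is "side" or "top"; returns the picture (480x640x3 uint8, blue, green, red); there is no depth.
- imaging.camera_model(name): a dict with "K" (3x3 intrinsics, pixels), "position" and "rotation" of the camera in the world. Camera axes: x right, y up, looking along -z (the intrinsics and any distortion apply to the point x, -y, -z); pixel columns grow to the right and rows downward; lengths in mm; the calibration is good to about 2 mm. A picture is of the moment at which its call begins. camera_model takes no time and is no camera call.
A pose or a line that the arm cannot do raises bot.IKError and nothing moves.
- bot.sign_off(): hands the job in; it is judged then, once.
The state is a dict: "t": time; "qpos": joint angles; "joint_velocities": joint speeds; "effort": joint torques, N m; "tcp_pos": TCP position; "orientation": TCP orientation; "contact_force": force on the tool from outside, world axes, zero at the start; "wrist_torque": the same for the moment, N m; "opening": opening from 0.0 (shut) to 1.0 (fully open); "gripper_force": force on a finger pad.
Only numpy, scipy, OpenCV 4.12 (cv2) and the standard library are available. Lean on these libraries where they do the work, as an engineer would, in place of code of your own. Each camera call takes 0.05 s, during which the arm holds its last target. There are 200 camera calls.

## Task

Swing open the door of the small grey cupboard and fetch every taper key that hangs in the rack inside it. Set each key by hand into the keyway of a spindle hub of its own, then drive it tight with taps of the brass drift, not with the fingers, until its head is fully down on the hub. Afterwards stand the drift back upright on its rubber pad and shut the cupboard door; leave the other things on the bench alone.

Things in the scene. Friction and masses are not known exactly. Their poses are not given: they have to be found in the camera images.
- door (a joint): door of the small grey sheet-metal cupboard (130 deep x 230 wide x 150 mm high) that stands on the worktop; 0 = shut, grows as the door swings open toward the robot, stops at 1.75 rad. The hinge is upright, at the cupboard's left edge seen from the robot; the door stays where it is left (slight friction, under 1 N at the handle)
- door_handle (a point): point on the upright steel bar handle of the door (about 10 mm thick, z = 52 to 132 mm, 35 mm off the door's front); this point is at z = 110 mm, 205 mm from the hinge line along the door and 41 mm in front of it. Axes turn with the door: x from the handle through the door to its inside, y along the door to the hinge, z up. Top of cupboard and door: z = 150 mm
- door_hinge (a point): point on the hinge line of the door at z = 110 mm; axes turn with the door as for the handle
- drift: brass tapping drift, a round tool that stands upright on its foot: 76 mm high, foot 56 mm across up to z = 25 mm, above it a 22 mm thick grip up to the top, so that fingers on the grip bear down on the broad foot; 0.3 kg; origin at the centre of its underside, z up along it
- pad: round black rubber pad, 110 mm across and 2 mm thick, fixed on the worktop, where the drift stands at the start and belongs; origin at the centre of its underside
- key_a: steel taper key with T-head; all keys are alike; may be absent. Shank z = 0 to 44 mm, 14 mm wide along y; along x 6 mm thick at the foot, 12.3 mm under the head: the -x face (x = -3 mm) is straight, the +x face slopes out 1 in 7. Head z = 44 to 66 mm, x = -7.5 to 14 mm, 14 mm along y. Origin: centre of the foot, z up to the head. 0.08 kg. Starts in the rack place farthest from the hinge
- key_b: the same sort of key, may be absent; starts in the middle rack place
- key_c: the same sort of key, may be absent; starts in the rack place nearest the hinge
- cupboard: small grey cupboard, fixed; origin at the centre of its underside, front to -x. On the inside of its door an aluminium rack with three upright holes 55 mm apart along the door, 25 mm from its inner face; rack top at z = 105 mm. Each key hangs upright there by its head, its y along the door and its +x away from the door's inner face, and swings out with the door
- seat_p (a point): seat in the keyway of one of the three alike spindle stands: where the origin of a key lies when fully home (z = 16 mm, head down on the hub). x points from the shaft outward to the sloping wall; a key stands with its x along this x and its y along this y
- stand_p: spindle stand of seat_p, fixed: foot 92 mm across, upright shaft with a flat, round it a grey hub 84 mm across, top at z = 60 mm. Keyway: slot between shaft flat and sloping hub wall, 19 mm wide along y, 10.6 mm along x at its mouth, narrowing downward 1 in 7. Origin under the shaft's middle, axes as the seat's
- seat_q (a point): seat in the keyway of one of the three alike spindle stands: where the origin of a key lies when fully home (z = 16 mm, head down on the hub). x points from the shaft outward to the sloping wall; a key stands with its x along this x and its y along this y
- stand_q: spindle stand of seat_q, like stand_p. In each, a key set in by hand jams gently with its head about 10 mm above the hub (a push of 3 N adds little); from there the hub yields stiffly, and 10 to 25 N drive the key down until the head meets the hub; friction holds it there
- seat_r (a point): seat in the keyway of one of the three alike spindle stands: where the origin of a key lies when fully home (z = 16 mm, head down on the hub). x points from the shaft outward to the sloping wall; a key stands with its x along this x and its y along this y
- stand_r: spindle stand of that seat, fixed, foot 92 mm across; origin under the shaft's middle, axes as the seat's
- timer: bench timer 71 x 77 x 50 mm, a bystander; origin at the centre of its underside
- tape_roll: roll of masking tape 98 mm across, 25 mm high, a bystander; origin at the centre of its underside
- spanner: open-ended spanner 142 mm long lying flat, a bystander; origin at the centre of its underside
- screwdriver: screwdriver with a dark green handle, 169 mm long, lying, a bystander; origin at the centre of its underside
Not all that is in view belongs to the job. Several things look just like the drift: the one meant starts farthest to the robot's right.

How it is judged:
By the outcome, as a careful person would: the job done as asked, in the order asked, and still so for the second after the job is handed in, with the robot touching nothing.
Of key_a, key_b, key_c only 2 to 3 are there at a start; the rules pass over those that are not, and their reading is None.
At some moment in a run one of drift may be knocked a few centimetres aside while the robot is not near it.
It also fails if it takes over 208 s, if anything falls off the work surface, if the arm or the gripper's body presses on something with over 40 N, if the wrist force passes 120 N, or if a joint passes its speed limit or range.

## Working session

There is one attempt and no reset: what is moved stays moved. The work goes in short steps, each a Python script; the robot and the scene stay as the last script left them, time stands still between calls to the robot, and variables do not carry over. Pictures are saved under pics/ and viewed, at most 14 in all, crops included, and the job is handed in when it is done.

```bash
ls; mkdir -p pics; python3 - <<'E'
from bench import bot, solve_ik, imaging
import cv2
for n in("top","side"):
    im=imaging.capture(n); cv2.imwrite(f"pics/{n}0.png",im)
    m=imaging.camera_model(n); print(n,m)
print(bot.get_state())
E
```

```text
pics
top {'K': array([[512.24585854,   0.        , 320.02632303],
       [  0.        , 512.24585854, 239.32267988],
       [  0.        ,   0.        ,   1.        ]]), 'position': array([ 318.56377878,  -35.97493906, 1227.89096556]), 'rotation': array([ 0.20240207, -0.00409898, -1.54993358])}
side {'K': array([[455.39784817,   0.        , 316.69423945],
       [  0.        , 455.39784817, 247.55984781],
       [  0.        ,   0.        ,   1.        ]]), 'position': array([  91.49786708, -683.23769338,  791.05944491]), 'rotation': array([ 0.83828632, -0.00329447, -0.62708464])}
{'t': 0.1, 'qpos': array([ 1.07980343e+00,  3.26870692e-01, -1.93504251e-01,  1.05197362e+00,
       -1.34008807e-05,  1.43663239e+00]), 'joint_velocities': array([ 0.00151933, -0.00258146,  0.00363431,  0.00088762,  0.00046347,
        0.00084734]), 'effort': array([ 7.28765062e-04, -4.44241047e+01,  2.63038105e+01,  7.94249936e-03,
       -8.95042785e-05,  1.26262627e-06]), 'tcp_pos': array([191.84389803, 514.90029423, 230.57188561]), 'orientation': array([-3.14005257e+00, -1.94349988e-04,  2.78476355e+00]), 'contact_force': array([ 0.14584761, -0.43709026,  0.21594383]), 'wrist_torque': array([0.01165122, 0.03277147, 0.0084641 ]), 'gripper_force': 0.0, 'opening': 1.0002705789959645}
```

View pics/top0.png

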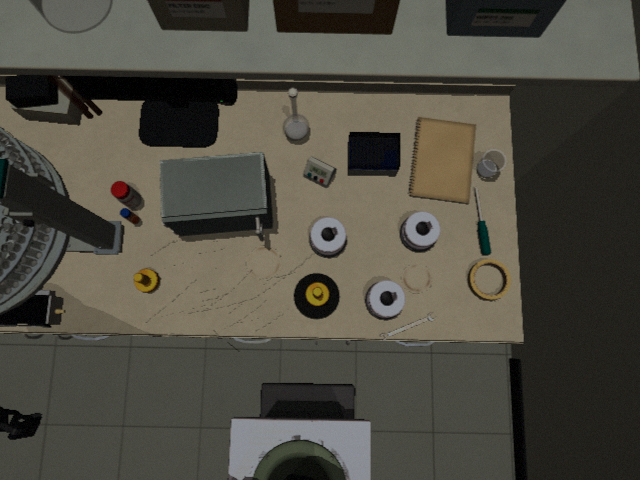

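View pics/side0.png

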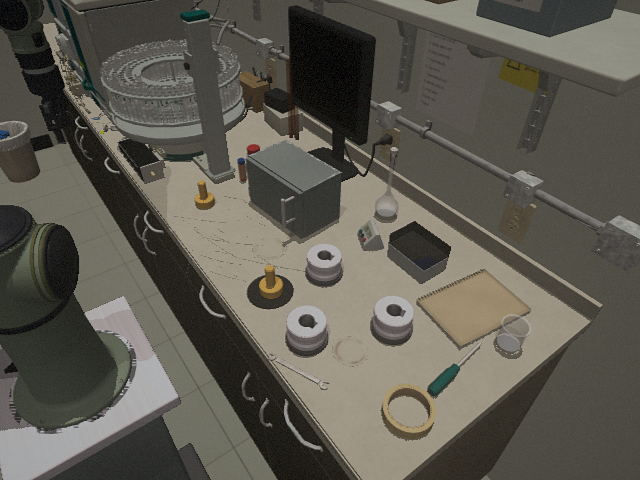

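```bash
python3 - <<'E'
import cv2
t=cv2.imread("pics/top0.png");s=cv2.imread("pics/side0.png")
c=cv2.resize(t[200:330,270:450],None,fx=4.4,fy=4.4,interpolation=cv2.INTER_CUBIC);cv2.imwrite("pics/c1.png",c)
c=cv2.resize(s[225:365,235:425],None,fx=4.2,fy=4.2,interpolation=cv2.INTER_CUBIC);cv2.imwrite("pics/c2.png",c)
E
```

```text
(no output)
```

View pics/c1.png

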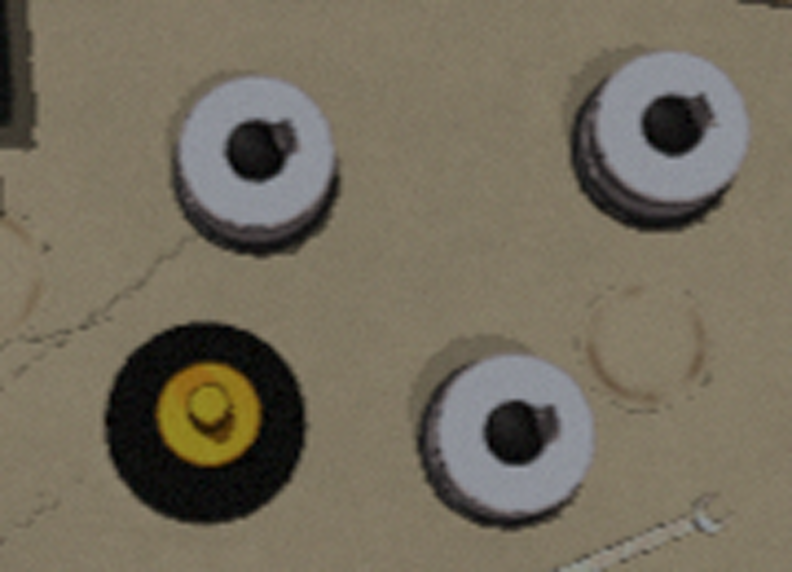

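View pics/c2.png

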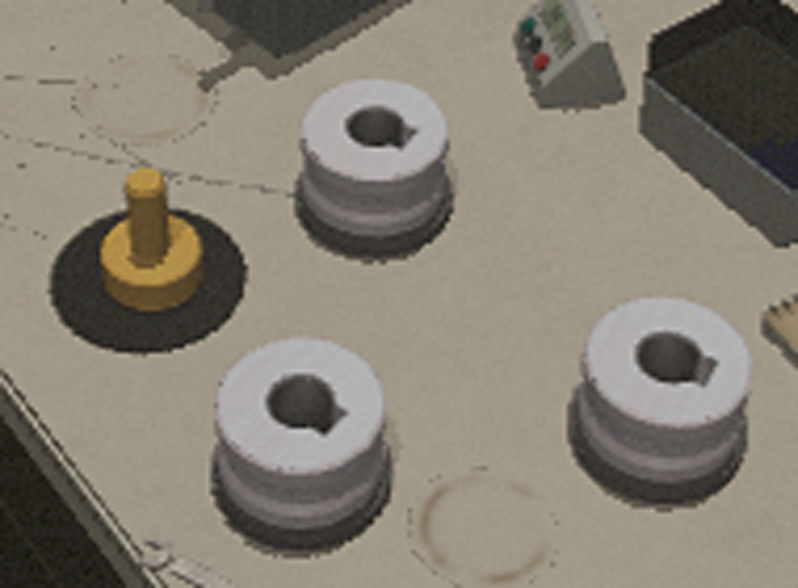

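```bash
cat > vis.py <<'E'
import numpy as np, cv2
from scipy.spatial.transform import Rotation
from scipy.optimize import least_squares
from bench import bot, solve_ik, imaging
M={n:imaging.camera_model(n) for n in("top","side")}
def R_(m): return Rotation.from_euler("xyz",m["rotation"]).as_matrix()
def plane(n,uv,z):
    m=M[n]; uv=np.atleast_2d(uv).astype(float)
    d=np.c_[uv,np.ones(len(uv))]@np.linalg.inv(m["K"]).T*[1,-1,-1]@R_(m).T
    p=m["position"]; return p+d*((z-p[2])/d[:,2])[:,None]
def proj(n,P):
    m=M[n]; c=(np.atleast_2d(P)-m["position"])@R_(m)*[1,-1,-1]
    h=c@m["K"].T; return h[:,:2]/h[:,2:]
def circ(P,r=None):
    f=lambda q:np.hypot(P[:,0]-q[0],P[:,1]-q[1])-(q[2] if r is None else r)
    s=least_squares(f,[*P[:,:2].mean(0),40][:3 if r is None else 2],loss="soft_l1",f_scale=.7)
    return s.x,np.sqrt(np.mean(s.fun**2))
E
cat > meas.py <<'E'
from vis import *
c0={"top":[(328,236),(420,230),(385,299)],"side":[(324,258),(393,312),(307,321)]}
for n in c0:
    im=cv2.imread(f"pics/{n}0.png"); 
    for c in c0[n]:
        x,y=c[0]-32,c[1]-32; F=8
        g=cv2.cvtColor(im[y:y+64,x:x+64],cv2.COLOR_BGR2LAB)[...,0]
        g=cv2.resize(cv2.GaussianBlur(g,(0,0),.6),None,fx=F,fy=F,interpolation=cv2.INTER_CUBIC)
        # inner: dark region touching hub centre
        P0=plane(n,[c],60)[0]
        hub=np.percentile(g,97); 
        cs,h=cv2.findContours((g>hub*.80).astype(np.uint8),cv2.RETR_CCOMP,cv2.CHAIN_APPROX_NONE)
        i=max(range(len(cs)),key=lambda i:cv2.contourArea(cs[i])*(h[0][i][3]<0))
        W=lambda k:plane(n,(cs[k][:,0]+.5)/F-.5+[x,y],60)
        O=cv2.convexHull(W(i)[:,:2].astype(np.float32))[:,0]
        q,e=circ(np.asarray(W(i)),42)
        inn=[k for k in range(len(cs)) if h[0][k][3]==i]; k=max(inn,key=lambda k:cv2.contourArea(cs[k]))
        D=W(k)[:,:2]-q[:2]; r=np.hypot(*D.T); th=np.degrees(np.arctan2(D[:,1],D[:,0]))
        b,eb=circ(W(k)[r<np.percentile(r,70)])
        print(n,c,"hub",q.round(1),round(e,2),"bore",b.round(1),round(eb,2),"rmax",r.max().round(1),"th",th[r.argmax()].round(0))
        for t in range(-180,180,10):
            s=abs(th-t)<3
            if s.any() and r[s].mean()>19: print("   ",t,r[s].mean().round(1),end="")
        print()
E
python3 meas.py
```

```text
top (328, 236) hub [564.4 -48.1] 34.84 bore [571.9 -53.9  18.3] 0.32 rmax 33.9 th -46.0
    -100 20.7    -90 22.4    -80 25.0    -70 30.2    -60 31.7    -50 33.2    -40 33.1    -30 27.9    -20 27.2    -10 26.3    0 24.9    10 23.3    20 21.4    30 19.6
top (420, 230) hub [ 584.  -273.1] 44.18 bore [ 590.5 -279.3   44.4] 9.01 rmax 64.2 th 59.0
    -180 45.4    -170 44.1    -160 44.4    -150 42.2    -140 42.1    -130 41.1    -120 41.2    10 49.4    20 51.4    30 52.7    40 53.7    50 53.4    60 55.0    70 53.2    80 51.4    90 50.2    100 49.2    110 50.2    120 51.2    130 50.6    140 51.3    150 48.7    160 47.6    170 46.5
top (385, 299) hub [ 424.7 -202.3] 40.3 bore [ 424.8 -194.4   43.5] 6.09 rmax 72.5 th 69.0
    -180 43.1    -170 41.3    -160 39.8    -150 36.8    -140 34.2    0 43.1    10 46.6    20 51.3    30 55.2    40 59.3    50 60.2    60 62.6    70 63.4    80 62.9    90 60.9    100 59.4    110 59.8    120 59.0    130 56.6    140 54.4    150 51.8    160 51.8    170 46.8
side (324, 258) hub [559.1 -75.1] 60.67 bore [ 534.1 -102.7   45.1] 13.47 rmax 86.4 th -132.0
    -180 49.7    -170 53.6    -160 60.9    -150 65.7    -140 70.8    -130 73.2    -120 70.7    -110 64.2    -100 57.4    -90 51.9    -80 46.6    -70 41.6    -60 39.1    -50 36.1    -40 35.0    -30 37.2    -20 38.8    130 44.2    140 42.1    150 39.6    160 40.8    170 44.8
side (393, 312) hub [ 586.3 -277.5] 40.65 bore [ 587.4 -277.5   17.5] 0.19 rmax 24.9 th -42.0
    -90 20.4    -80 23.8    -70 23.3    -60 23.2    -50 23.9    -40 24.5    -30 20.1
side (307, 321) hub [ 423.6 -193.8] 35.55 bore [ 423.1 -193.2   17.5] 0.27 rmax 23.7 th -96.0
    -100 22.8    -90 23.1    -80 22.1    -70 21.7    -60 22.5    -50 21.7
```

```bash
cat > meas.py <<'E'
from vis import *
c0={"top":[(328,236),(420,230),(385,299)],"side":[(324,258),(393,312),(307,321)]}
for n in c0:
    im=cv2.imread(f"pics/{n}0.png"); 
    for c in c0[n]:
        x,y=c[0]-32,c[1]-32; F=8
        L=cv2.resize(cv2.GaussianBlur(cv2.cvtColor(im[y:y+64,x:x+64],cv2.COLOR_BGR2LAB),(0,0),.6),None,fx=F,fy=F,interpolation=cv2.INTER_CUBIC)
        g,b=L[...,0].astype(float),L[...,2]
        # hub-top luminance: ring pixels around centre
        yy,xx=np.mgrid[:512,:512]; rr=np.hypot(xx-256,yy-256)
        hub=np.median(g[(rr>95)&(rr<125)])
        bt=np.percentile(b,90); bh=np.median(b[(rr>95)&(rr<125)])
        m=((g>hub*.82)&(b<(bt+bh)/2)).astype(np.uint8)
        cs,h=cv2.findContours(m,cv2.RETR_CCOMP,cv2.CHAIN_APPROX_NONE)
        i=max(range(len(cs)),key=lambda i:cv2.contourArea(cs[i])*(h[0][i][3]<0))
        W=lambda k:plane(n,(cs[k][:,0]+.5)/F-.5+[x,y],60)
        q,e=circ(W(i))
        inn=[k for k in range(len(cs)) if h[0][k][3]==i]; k=max(inn,key=lambda k:cv2.contourArea(cs[k]))
        B=W(k); D=B[:,:2]-q[:2]; r=np.hypot(*D.T)
        bo,eb=circ(B[r<np.percentile(r,70)])
        D=B[:,:2]-bo[:2]; r=np.hypot(*D.T); th=np.degrees(np.arctan2(D[:,1],D[:,0]))
        s=r>20; a=np.radians(th[s]); A=np.arctan2(np.sin(a).mean(),np.cos(a).mean())
        U=D@[np.cos(A),np.sin(A)];V=D@[-np.sin(A),np.cos(A)]
        far=U[(abs(V)<5)&(U>0)]
        print(n,"hub",q.round(1),round(e,2),"bore",bo.round(1),round(eb,2),"rmax",r.max().round(1),"th",np.degrees(A).round(1),"span",th[s].min().round(0),th[s].max().round(0),"V",V[(U>19)].min().round(1),V[U>19].max().round(1),"far",far.mean().round(1))
E
python3 meas.py
```

```text
top hub [572.6 -54.   40.4] 0.36 bore [572.  -53.9  18.4] 0.22 rmax 24.7 th -62.7 span -95.0 -34.0 V -10.2 10.0 far 23.5
top hub [ 591.  -275.3   40.5] 0.4 bore [ 590.7 -274.9   18.2] 0.27 rmax 24.8 th -62.6 span -94.0 -33.0 V -10.2 9.6 far 23.5
top hub [ 426.1 -191.3   40.4] 0.41 bore [ 425.6 -190.6   18.2] 0.28 rmax 25.2 th -70.5 span -103.0 -42.0 V -9.8 9.6 far 24.1
side hub [568.7 -57.5  41.4] 0.52 bore [569.4 -57.2  17.5] 0.25 rmax 23.6 th -65.4 span -95.0 -35.0 V -10.0 10.3 far 22.1
side hub [ 586.6 -278.    41.1] 0.37 bore [ 587.4 -277.6   17.6] 0.23 rmax 24.0 th -64.1 span -94.0 -34.0 V -10.0 10.5 far 22.7
side hub [ 422.7 -193.5   41. ] 0.44 bore [ 423.1 -193.1   17.6] 0.21 rmax 24.4 th -76.1 span -104.0 -45.0 V -9.6 10.5 far 22.8
```

```bash
cat > cup.py <<'E'
from vis import *
for n,(u,v) in {"top":(215,185),"side":(290,168)}.items():
    im=cv2.GaussianBlur(cv2.imread(f"pics/{n}0.png"),(0,0),.8)
    F=4; x,y=u-80,v-60; c=cv2.resize(im[y:y+120,x:x+160],None,fx=F,fy=F,interpolation=cv2.INTER_CUBIC)
    mask=np.zeros((c.shape[0]+2,c.shape[1]+2),np.uint8)
    lab=cv2.cvtColor(c,cv2.COLOR_BGR2LAB); ref=np.median(lab[220:260,300:340].reshape(-1,3),0)
    m=(np.abs(lab.astype(float)-ref)<[14,5,5]).all(2).astype(np.uint8)
    m=cv2.morphologyEx(m,cv2.MORPH_OPEN,np.ones((9,9)))
    cs,_=cv2.findContours(m,cv2.RETR_EXTERNAL,cv2.CHAIN_APPROX_NONE)
    k=max(cs,key=cv2.contourArea); q=cv2.approxPolyDP(cv2.convexHull(k),14,True)[:,0]
    W=plane(n,(k[:,0]+.5)/F-.5+[x,y],150)[:,:2]
    r=cv2.minAreaRect(W.astype(np.float32)); print(n,r)
    print(((q+.5)/F-.5+[x,y]).round(1).tolist(), plane(n,(q+.5)/F-.5+[x,y],150)[:,:2].round(0).tolist())
# drift & pad
    im=cv2.imread(f"pics/{n}0.png")
E
python3 cup.py
python3 - <<'E'
import cv2
t=cv2.imread("pics/top0.png");s=cv2.imread("pics/side0.png")
a=cv2.resize(t[140:260,150:290],None,fx=2.85,fy=2.85*1.2,interpolation=cv2.INTER_CUBIC)
a=cv2.resize(t[140:260,150:290],(400,343),interpolation=cv2.INTER_CUBIC)
b=cv2.resize(s[130:260,240:350],(400,473),interpolation=cv2.INTER_CUBIC)
import numpy as np
o=np.zeros((473,800,3),np.uint8);o[:343,:400]=a;o[:,400:]=b
cv2.imwrite("pics/c3.png",o)
E
```

```text
top ((659.3128051757812, 204.97373962402344), (129.19647216796875, 219.376953125), 6.379444599151611)
[[258.9, 154.9], [262.9, 207.1], [164.1, 215.6], [163.4, 160.1]] [[728.0, 104.0], [609.0, 90.0], [585.0, 303.0], [711.0, 315.0]]
side ((658.7094116210938, 199.4603729248047), (128.92608642578125, 229.10581970214844), 6.157708168029785)
[[252.1, 155.1], [285.4, 140.6], [337.9, 173.1], [302.1, 189.9]] [[589.0, 299.0], [706.0, 313.0], [724.0, 93.0], [606.0, 85.0]]
```

View pics/c3.png

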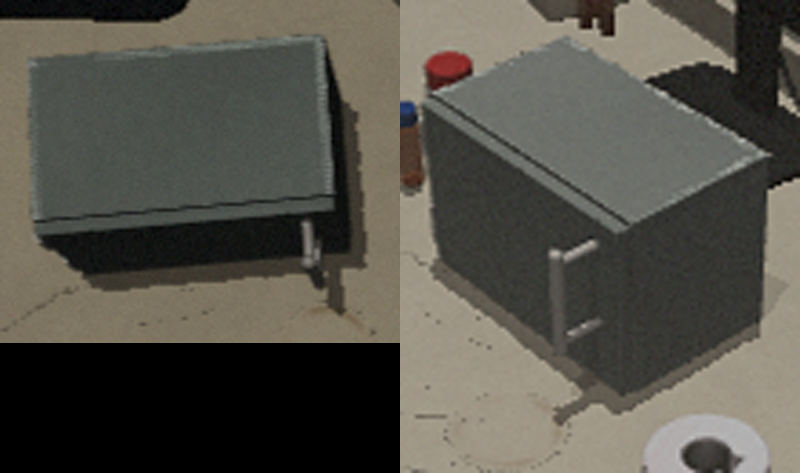

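```bash
python3 - <<'E'
from vis import *
print(plane("top",[259.2,230.3],132),plane("side",[282.9,199.5],132),plane("side",[284.3,224.8],52))
# prediction of handle from cupboard pose
c=np.array([659,202.5]);a=np.radians(6.3);X=np.array([np.cos(a),np.sin(a)]);Y=np.array([-X[1],X[0]])
for d in(0,10):
  H=c+115*Y-(65+d)*X; print("hinge",H,"handle",H-205*Y-41*X)
# drift: yellow mask & pad
for n,(u,v) in {"top":(317,293),"side":(270,288)}.items():
    im=cv2.imread(f"pics/{n}0.png"); F=8;x,y=u-32,v-40
    c=cv2.resize(im[y:y+72,x:x+64],None,fx=F,fy=F,interpolation=cv2.INTER_CUBIC)
    hsv=cv2.cvtColor(c,cv2.COLOR_BGR2HSV); m=((hsv[...,1]>140)&(hsv[...,2]>60)).astype(np.uint8)
    k=max(cv2.findContours(m,0,1)[0],key=cv2.contourArea)
    W=plane(n,(k[:,0]+.5)/F-.5+[x,y],25)
    if n=="side": W=W[(k[:,0,1]>k[:,0,1].min()+22*F)&(k[:,0,1]<k[:,0,1].min()+28*F)]
    print(n,"drift",circ(W,28),circ(W))
    p=(c.max(2)<62).astype(np.uint8); k=max(cv2.findContours(cv2.morphologyEx(p,cv2.MORPH_CLOSE,np.ones((15,15))),0,1)[0],key=cv2.contourArea)
    print("pad",circ(plane(n,(k[:,0]+.5)/F-.5+[x,y],2)))
q=bot.get_state(); print(solve_ik([570,-55,250],[np.pi,0,0]))
E
```

```text
[[560.78296947  97.87550831 132.        ]] [[559.32599022  99.79153382 132.        ]] [[559.36405438 100.05428231  52.        ]]
hinge [581.77309212 309.67277966] handle [563.51622672 101.41167703]
hinge [571.83348257 308.57543655] handle [553.57661717 100.31433392]
top drift (array([435.33579468, -31.30282772]), np.float64(0.31037540189069207)) (array([435.33181612, -31.30362929,  27.77888612]), np.float64(0.22119544809827585))
pad (array([432.97159649, -29.53757939,  54.2455014 ]), np.float64(0.2925463579355492))vis.py:16: RuntimeWarning: Mean of empty slice.
  s=least_squares(f,[*P[:,:2].mean(0),40][:3 if r is None else 2],loss="soft_l1",f_scale=.7)
  ret = um.true_divide(
Traceback (most recent call last):
  File "vis.py", line 16, in circ
    s=least_squares(f,[*P[:,:2].mean(0),40][:3 if r is None else 2],loss="soft_l1",f_scale=.7)
ValueError: Initial guess is outside of provided bounds
```

```bash
cat >> vis.py <<'E'
A0=np.radians(6.3); HINGE=np.array([578.8,307.8])
def hpose(phi,hinge=HINGE,rel=(-41.,-205.)):   # point in door axes -> world xy, yaw
    a=A0-phi; R=np.array([[np.cos(a),-np.sin(a)],[np.sin(a),np.cos(a)]])
    return hinge+R@rel, a
def rpy(yaw): return [np.pi,0,(yaw+np.pi)%(2*np.pi)-np.pi]
def st(msg=""):
    s=bot.get_state(); print(msg,"t",round(s["t"],1),"tcp",s["tcp_pos"].round(1),"yaw",round(s["orientation"][2],2),"F",s["contact_force"].round(1),"op",round(s["opening"],3),"gf",round(s["gripper_force"],1),"j6",round(s["qpos"][5],2))
E
python3 - <<'E'
from vis import *
for off in (0,np.pi):
  for phi in (0,.8,1.6):
    p,a=hpose(phi); print(off,phi,p.round(0),solve_ik([*p,91],rpy(a+off)))
    print("  seat",[None if (q:=solve_ik([x,y,150],rpy(s+off))) is None else q[5].round(2) for x,y,s in((571,-70,-1.12),(589,-290,-1.12),(424,-207,-1.28))])
E
```

```text
0 0 [561. 100.] [ 0.04610223  0.49028886 -0.33020017  0.75030729  0.          3.07773914]
  seat [np.float64(-2.27), np.float64(-2.59), np.float64(-2.47)]
0 0.8 [417. 176.] [ 0.23577566  0.30631689 -0.63338171  0.63109773  0.         -2.21577274]
  seat [np.float64(-2.27), np.float64(-2.59), np.float64(-2.47)]
0 1.6 [371. 332.] [ 0.58164355  0.37840709 -0.51941758  0.67297165  0.         -1.06990484]
  seat [np.float64(-2.27), np.float64(-2.59), np.float64(-2.47)]
3.141592653589793 0 [561. 100.] [ 0.04610223  0.49028886 -0.33020017  0.75030729  0.         -0.06385351]
  seat [np.float64(0.87), np.float64(0.55), np.float64(0.67)]
3.141592653589793 0.8 [417. 176.] [ 0.23577566  0.30631689 -0.63338171  0.63109773  0.          0.92581991]
  seat [np.float64(0.87), np.float64(0.55), np.float64(0.67)]
3.141592653589793 1.6 [371. 332.] [ 0.58164355  0.37840709 -0.51941758  0.67297165  0.          2.07168781]
  seat [np.float64(0.87), np.float64(0.55), np.float64(0.67)]
```

```bash
python3 - <<'E'
from vis import *
p,a=hpose(0); bot.grip(.5,25)
bot.move_ptp([*p,230],rpy(a+np.pi)); st("above")
print(bot.movel([*p,89],max_speed=150,threshold=8)); st("down")
cv2.imwrite("pics/h.png",imaging.capture("top")); cv2.imwrite("pics/hs.png",imaging.capture("side"))
bot.grip(0,25); st("grip")
E
```

```text
above t 2.6 tcp [560.3 100.3 230. ] yaw -3.03 F [ 0.7  0.1 -0.1] op 0.498 gf 0.0 j6 -0.06
False
down t 3.7 tcp [561.3  99.7  89.8] yaw -3.03 F [ 1.1 -0.1  0.2] op 0.5 gf 0.0 j6 -0.06
grip t 4.2 tcp [560.7 101.   89.6] yaw -3.03 F [0.3 4.8 3. ] op 0.12 gf 25.4 j6 -0.06
```

```bash
python3 - <<'E'
from vis import *
for phi in np.arange(.2,1.61,.2):
    p,a=hpose(phi); bot.movel([*p,89],rpy(a+np.pi),max_speed=130)
    st(f"{phi:.1f}")
bot.grip(.45); st("rel")
bot.movel([*p,230],max_speed=200)
q,_=hpose(1.6,rel=(-100.,0.)); bot.move_ptp([300,150,300],rpy(-1.6+np.pi)); st("away")
cv2.imwrite("pics/top1.png",imaging.capture("top")); cv2.imwrite("pics/side1.png",imaging.capture("side"))
t=cv2.imread("pics/top1.png")
cv2.imwrite("pics/c4.png",cv2.resize(t[150:320,140:360],None,fx=3.5,fy=3.5,interpolation=cv2.INTER_CUBIC))
E
```

```text
0.2 t 4.6 tcp [520.  108.1  89.6] yaw 3.05 F [0.7 4.2 1.4] op 0.118 gf 25.2 j6 0.15
0.4 t 5.1 tcp [481.8 122.9  89.6] yaw 2.85 F [0.6 1.  5.6] op 0.12 gf 25.5 j6 0.39
0.6 t 5.6 tcp [446.7 145.4  89.5] yaw 2.65 F [-1.4 -1.9  9. ] op 0.115 gf 25.9 j6 0.65
0.8 t 6.1 tcp [416.5 174.6  89.5] yaw 2.45 F [-3.5 -2.  13. ] op 0.119 gf 26.3 j6 0.93
1.0 t 6.5 tcp [392.6 209.6  89.5] yaw 2.25 F [-6.3 -3.9 16. ] op 0.12 gf 26.7 j6 1.22
1.2 t 7.0 tcp [376.4 248.7  89.5] yaw 2.05 F [-9.4 -2.1 18.4] op 0.114 gf 27.0 j6 1.51
1.4 t 7.5 tcp [368.3 290.3  89.5] yaw 1.85 F [-10.9   0.4  18. ] op 0.121 gf 27.1 j6 1.8
1.6 t 8.0 tcp [368.9 332.9  89.5] yaw 1.65 F [-12.3   1.5  16.1] op 0.123 gf 27.0 j6 2.07
rel t 8.3 tcp [371.5 331.7  88.6] yaw 1.65 F [ 0.3 -0.2 -0.1] op 0.449 gf 0.0 j6 2.07
away t 10.1 tcp [300.5 150.4 299.6] yaw 1.54 F [-0.1 -0.   0.4] op 0.445 gf 0.0 j6 1.84
```

View pics/c4.png

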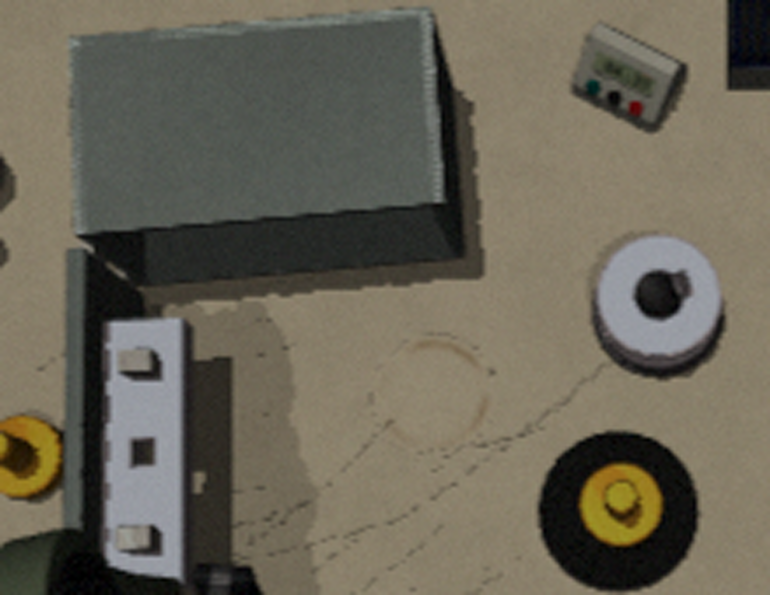

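View pics/side1.png

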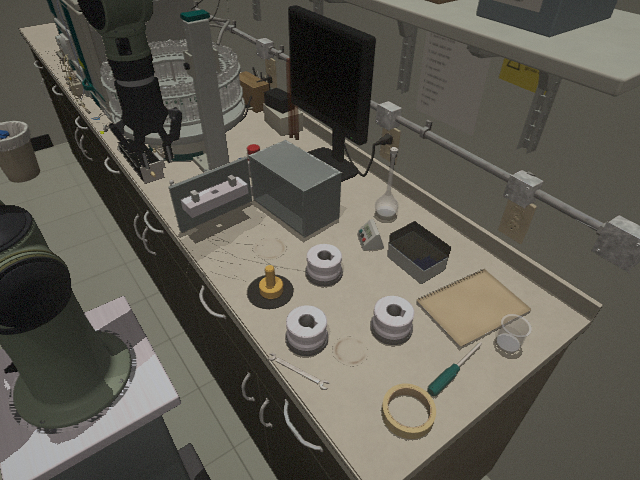

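```bash
python3 - <<'E'
from vis import *
_,a=hpose(1.6); R=np.array([[np.cos(a),-np.sin(a)],[np.sin(a),np.cos(a)]])
for n,f in (("top",(140,280,190,330)),("side",(170,170,260,220))):
    im=cv2.imread(f"pics/{n}1.png")
t=cv2.imread("pics/top1.png"); s=cv2.imread("pics/side1.png")
a1=cv2.resize(t[235:315,160:200],(400,800),interpolation=cv2.INTER_CUBIC)[:600]
a1=np.vstack([cv2.resize(t[242:264,165:200],(400,251),interpolation=cv2.INTER_CUBIC),cv2.resize(t[292:314,165:200],(400,251),interpolation=cv2.INTER_CUBIC)])
b1=cv2.resize(s[165:220,170:260],(400,244),interpolation=cv2.INTER_CUBIC)
o=np.zeros((502,800,3),np.uint8);o[:,:400]=a1;o[:244,400:]=b1;cv2.imwrite("pics/c5.png",np.clip(o*1.3,0,255).astype(np.uint8))
for n,uv,z in (("top",(180,253.1),127),("top",(179.7,303.7),127),("top",(180.9,279.1),105)):
    P=plane(n,uv,z)[0][:2]; print(uv,P.round(1),"door",(R.T@(P-HINGE)).round(1))
E
```

```text
(180, 253.1) [507.3 268.7] door [ 33.2 -74.5]
(179.7, 303.7) [397.6 261. ] door [  32.  -184.3]
(180.9, 279.1) [453.1 268.4] door [  29.1 -128.5]
```

View pics/c5.png

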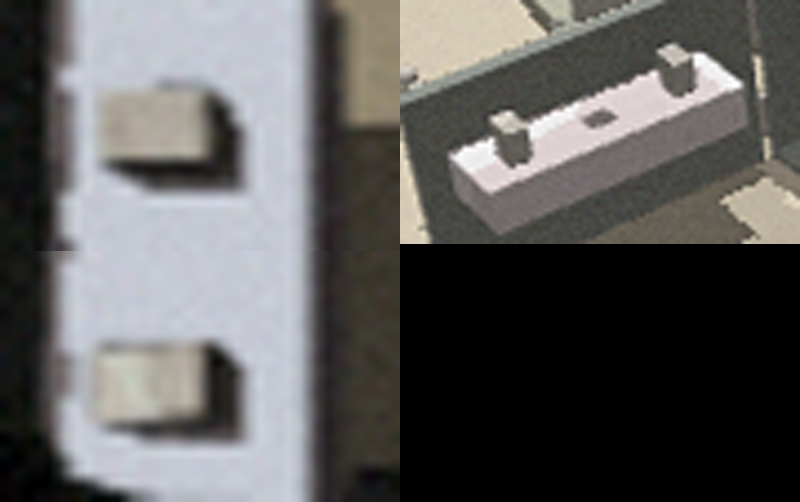

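```bash
python3 - <<'E'
from vis import *
_,a=hpose(1.6); R=np.array([[np.cos(a),-np.sin(a)],[np.sin(a),np.cos(a)]])
for n,uv,z in (("top",(178.1,252.4),127),("top",(177.9,303.1),127),("side",(231.6,176.9),127),("side",(193.8,191.9),127)):
    P=plane(n,uv,z)[0][:2]; print(uv,P.round(1),"door",(R.T@(P-HINGE)).round(1))
E
```

```text
(178.1, 252.4) [508.7 272.9] door [ 29.1 -72.7]
(177.9, 303.1) [398.8 265. ] door [  28.2 -182.8]
(231.6, 176.9) [507.8 269.3] door [ 32.7 -73.8]
(193.8, 191.9) [398.2 263.9] door [  29.2 -183.6]
```

```bash
cat >> vis.py <<'E'
SEAT={}
for k,c,th in (("p",(570.7,-55.5),-64.5),("q",(589,-276.3),-63.5),("r",(424.4,-191.9),-73.7)):
    t=np.radians(th); SEAT[k]=(np.array(c)+15.5*np.array([np.cos(t),np.sin(t)]),t)
def kxy(seat,dx=0,dy=0):   # TCP xy with key origin offset dx,dy in seat axes (TCP sits 3.25 along key x)
    s,t=SEAT[seat]; X=np.array([np.cos(t),np.sin(t)]); Y=np.array([-X[1],X[0]])
    return s+X*(3.25+dx)+Y*dy
ZT=46  # TCP height above key origin
def pick(head):
    _,a=hpose(1.6); bot.grip(.45,40)
    bot.move_ptp([*head,200],rpy(a+np.pi)); print("touch",bot.movel([*head,108],max_speed=140,threshold=8)); st("at")
    bot.grip(0,45); st("gripped")
    p=bot.get_state()["tcp_pos"]; bot.movel([*p[:2],215],max_speed=150); st("up")
E
python3 - <<'E'
from vis import *
pick((508.3,271.2))
bot.move_ptp([*kxy("p",2),215],rpy(SEAT["p"][1]+np.pi))
bot.movel([*kxy("p",2),ZT+68],max_speed=150); st("hover")
for n in("top","side"): cv2.imwrite(f"pics/{n}2.png",imaging.capture(n))
s=cv2.imread("pics/side2.png");cv2.imwrite("pics/c6.png",cv2.resize(s[200:300,270:380],None,fx=6,fy=6,interpolation=cv2.INTER_CUBIC))
E
```

```text
touch False
at t 12.2 tcp [508.9 271.3 109.2] yaw 1.65 F [ 0.2  0.3 -0.1] op 0.449 gf 0.0 j6 1.85
gripped t 12.5 tcp [509.1 271.5 109.3] yaw 1.65 F [-0.4 -0.7  6.1] op 0.15 gf 45.2 j6 1.85
up t 13.4 tcp [508.5 271.2 214. ] yaw 1.65 F [-0.5 -0.5 -1.3] op 0.148 gf 44.4 j6 1.85
hover t 15.6 tcp [580.3 -74.  114.8] yaw 2.02 F [0.2 1.1 0.1] op 0.148 gf 44.4 j6 0.87
```

View pics/c6.png

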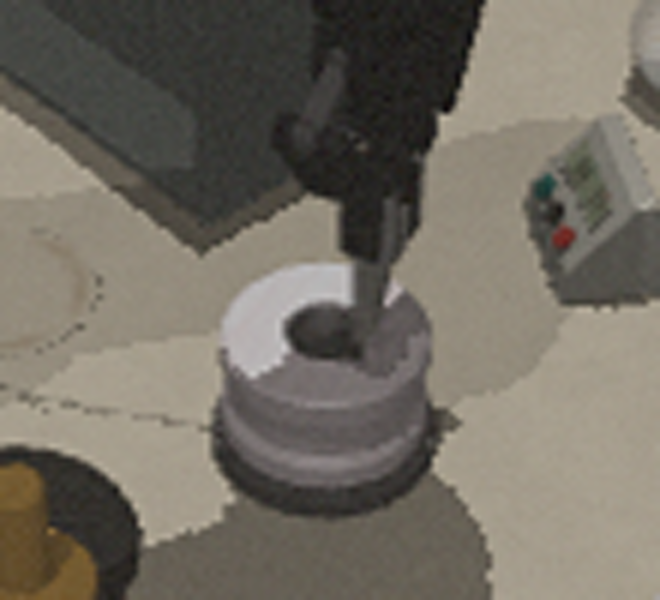

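```bash
sed -i 's/^ZT=46.*/ZT=48/' vis.py; cat >> vis.py <<'E'
def insert(seat,offs=((2,0),(2,-1.5),(2,1.5),(.5,0),(3.5,0),(.5,1.5),(.5,-1.5),(3.5,1.5),(3.5,-1.5),(-1,0),(5,0)),th=5):
    for dx,dy in offs:
        bot.movel([*kxy(seat,dx,dy),ZT+64],max_speed=80)
        hit=bot.movel([*kxy(seat,dx,dy),ZT+22],max_speed=35,threshold=th)
        z=bot.get_state()["tcp_pos"][2]-ZT; st(f"{dx},{dy} hit {hit} keyz {z:.1f}")
        if z<45: return z
E
python3 - <<'E'
from vis import *
insert("p")
E
```

```text
2,0 hit True keyz 25.1 t 16.9 tcp [578.6 -72.9  73.1] yaw 2.02 F [ 1.8 -0.5 -0.1] op 0.146 gf 44.4 j6 0.87
```

```bash
python3 - <<'E'
from vis import *
bot.grip(.45); st("rel")
p=bot.get_state()["tcp_pos"]; bot.movel([*p[:2],215],max_speed=200)
pick((398.7,264.3))
bot.move_ptp([*kxy("r",2),215],rpy(SEAT["r"][1]+np.pi))
z=insert("r")
if z: bot.grip(.45); st("rel"); p=bot.get_state()["tcp_pos"]; bot.movel([*p[:2],215],max_speed=200); bot.move_ptp([300,150,300],rpy(np.pi-1.3))
for n in("top","side"): cv2.imwrite(f"pics/{n}3.png",imaging.capture(n))
t=cv2.imread("pics/top3.png");s=cv2.imread("pics/side3.png")
a=cv2.resize(t[200:340,270:410],(400,400),interpolation=cv2.INTER_CUBIC);b=cv2.resize(s[225:365,225:365],(400,400),interpolation=cv2.INTER_CUBIC)
cv2.imwrite("pics/c7.png",np.hstack([a,b]))
E
```

```text
rel t 17.3 tcp [577.7 -72.5  73. ] yaw 2.02 F [-0.2  1.3 -0.1] op 0.45 gf 0.0 j6 0.87
touch False
at t 20.6 tcp [399.4 264.3 108.5] yaw 1.65 F [-0.1  0.7 -0.1] op 0.452 gf 0.0 j6 1.92
gripped t 20.9 tcp [399.5 264.6 109. ] yaw 1.65 F [-0.2 -1.8  6.1] op 0.152 gf 45.3 j6 1.92
up t 21.8 tcp [398.8 264.3 214.1] yaw 1.65 F [-0.2  0.  -1.6] op 0.152 gf 44.4 j6 1.92
2,0 hit True keyz 28.2 t 25.9 tcp [ 429.  -209.9   76.2] yaw 1.86 F [ 0.6 -0.9 -0.8] op 0.154 gf 44.3 j6 0.67
rel t 26.2 tcp [ 428.8 -209.8   76.7] yaw 1.86 F [ 0.   0.1 -0.5] op 0.452 gf 0.0 j6 0.67
```

View pics/c7.png

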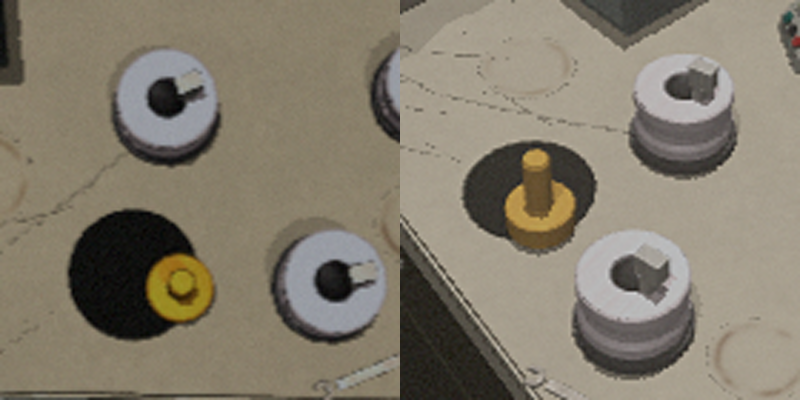

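```bash
cat >> vis.py <<'E'
def drift(save=None,u=325,v=297):
    im=imaging.capture("top"); F=8;x,y=u-45,v-40
    if save: cv2.imwrite(save,im)
    c=cv2.resize(im[y:y+80,x:x+90],None,fx=F,fy=F,interpolation=cv2.INTER_CUBIC)
    hsv=cv2.cvtColor(c,cv2.COLOR_BGR2HSV); m=((hsv[...,1]>140)&(hsv[...,2]>60)).astype(np.uint8)
    k=max(cv2.findContours(m,0,1)[0],key=cv2.contourArea)
    q,e=circ(plane("top",(k[:,0]+.5)/F-.5+[x,y],25)); print("drift top",q.round(1),round(e,2))
    return q[:2]-[1.3,1.3]
E
python3 - <<'E'
from vis import *
d=drift(); y=rpy(np.pi-1.2); bot.grip(.6,100)
bot.move_ptp([*d,160],y); print(bot.movel([*d,31],max_speed=130,threshold=8)); st("at")
bot.grip(0,100); st("grip")
p=bot.get_state()["tcp_pos"]; bot.movel([*p[:2],175],max_speed=150); st("up")
cv2.imwrite("pics/side4.png",imaging.capture("side")); s=cv2.imread("pics/side4.png")
cv2.imwrite("pics/c8.png",cv2.resize(s[170:350,200:360],None,fx=3,fy=3,interpolation=cv2.INTER_CUBIC))
E
```

```text
drift top [420.4 -67.9  27.9] 0.32
False
at t 31.2 tcp [419.7 -69.2  31.6] yaw 1.94 F [-0.   0.   0.5] op 0.601 gf 0.0 j6 0.86
grip t 31.6 tcp [419.8 -69.3  31.8] yaw 1.94 F [-0.7  1.6  6. ] op 0.236 gf 97.4 j6 0.86
up t 32.7 tcp [419.  -69.1 174.1] yaw 1.94 F [-0.9 -0.1 -3.7] op 0.233 gf 97.8 j6 0.86
```

View pics/c8.png

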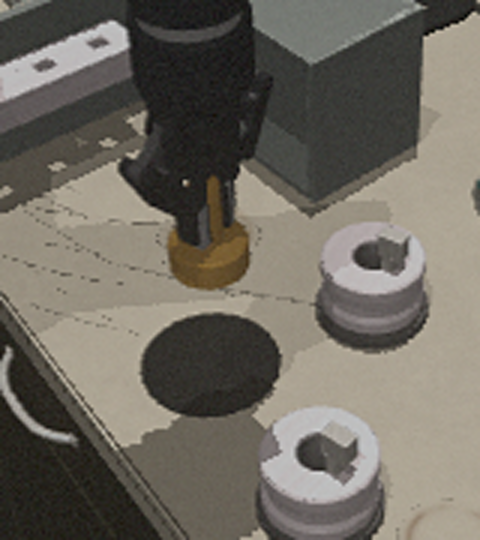

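```bash
python3 - <<'E'
from vis import *
for k in("p","r"):
    c=kxy(k,-1); y=rpy(SEAT[k][1]+np.pi)
    bot.move_ptp([*c,165],y)
    for i in range(4):
        h=bot.movel([*c,104],max_speed=30,threshold=34); st(f"{k} tap{i} {h}")
        z=bot.get_state()["tcp_pos"][2]; bot.movel([*c,z+12],max_speed=80)
    bot.movel([*c,175],max_speed=150)
bot.move_ptp([419,-69,175],rpy(np.pi-1.2))
for n in("top","side"): cv2.imwrite(f"pics/{n}5.png",imaging.capture(n))
t=cv2.imread("pics/top5.png");s=cv2.imread("pics/side5.png")
a=cv2.resize(t[200:340,270:410],(400,400),interpolation=cv2.INTER_CUBIC);b=cv2.resize(s[225:365,225:365],(400,400),interpolation=cv2.INTER_CUBIC)
cv2.imwrite("pics/c9.png",np.hstack([a,b]))
E
```

```text
p tap0 True t 35.2 tcp [579.3 -71.  110.8] yaw 2.02 F [-1.7  0.7  6.2] op 0.233 gf 98.7 j6 0.88
p tap1 True t 36.0 tcp [578.4 -71.5 110.7] yaw 2.02 F [-1.9  0.9  7.4] op 0.231 gf 98.8 j6 0.88
p tap2 True t 36.8 tcp [578.4 -71.5 110.7] yaw 2.02 F [-1.9  0.7  6.5] op 0.235 gf 98.9 j6 0.88
p tap3 True t 37.6 tcp [578.4 -71.5 110.7] yaw 2.02 F [-2.1  2.   6.8] op 0.229 gf 98.9 j6 0.88
r tap0 True t 40.9 tcp [ 430.2 -208.8  110.7] yaw 1.86 F [-1.1  2.2  7.7] op 0.23 gf 98.9 j6 0.68
r tap1 True t 41.7 tcp [ 429.5 -208.9  110.6] yaw 1.86 F [-1.7  1.4  7.4] op 0.228 gf 99.1 j6 0.68
r tap2 True t 42.5 tcp [ 429.5 -208.9  110.6] yaw 1.86 F [-1.5  1.   8.8] op 0.234 gf 99.2 j6 0.68
r tap3 True t 43.2 tcp [ 429.5 -208.9  110.6] yaw 1.86 F [-2.1  2.9  9. ] op 0.226 gf 99.3 j6 0.68
```

View pics/c9.png

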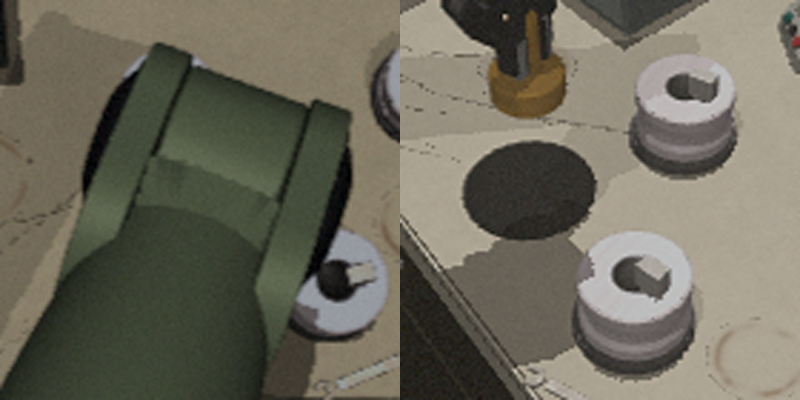

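```bash
python3 - <<'E'
from vis import *
c=[431.7,-30.8]; bot.movel([*c,60],max_speed=150)
print(bot.movel([*c,26],max_speed=25,threshold=5)); st("set")
bot.grip(.6); st("rel"); p=bot.get_state()["tcp_pos"]
bot.movel([*p[:2],200],max_speed=150); bot.grip(.5,25)
p,a=hpose(1.6); bot.move_ptp([*p,230],rpy(a+np.pi)); 
d=drift("pics/top6.png"); cv2.imwrite("pics/side6.png",imaging.capture("side"))
print(bot.movel([*p,89],max_speed=130,threshold=8)); bot.grip(0,25); st("grip")
for phi in [*np.arange(1.4,.1,-.2),.07]:
    p,a=hpose(phi); bot.movel([*p,89],rpy(a+np.pi),max_speed=130)
p,a=hpose(-.02); print(bot.movel([*p,89],rpy(a+np.pi),max_speed=40,threshold=15)); st("shut")
bot.grip(.5); st("rel"); p=bot.get_state()["tcp_pos"]; bot.movel([*p[:2],230],max_speed=150)
bot.move_j([1.08,.326,-.193,1.052,0,1.437]); st("away")
drift(); 
for n in("top","side"): cv2.imwrite(f"pics/{n}7.png",imaging.capture(n))
t=cv2.imread("pics/top7.png");s=cv2.imread("pics/side7.png")
cv2.imwrite("pics/c10.png",np.hstack([cv2.resize(t[140:340,150:410],(400,308),interpolation=cv2.INTER_CUBIC),cv2.resize(s[130:370,220:420],(400,480),interpolation=cv2.INTER_CUBIC)[60:368]]))
E
```

```text
True
set t 46.8 tcp [431.6 -30.7  31.8] yaw 1.94 F [-0.6  0.4  4.2] op 0.232 gf 98.7 j6 0.96
rel t 47.2 tcp [430.5 -30.4  31.1] yaw 1.94 F [0.3 0.4 0.1] op 0.601 gf 0.0 j6 0.96
drift top [432.  -29.6  27.9] 0.26
False
grip t 51.8 tcp [369.  332.5  89.4] yaw 1.65 F [-6.7  0.   7.1] op 0.121 gf 25.2 j6 2.07
False
shut t 56.1 tcp [561.3 101.1  89.4] yaw -3.01 F [-5.4  2.9 12.4] op 0.12 gf 25.8 j6 -0.08
rel t 56.5 tcp [564.4  99.2  88.7] yaw -3.01 F [ 0.5  0.9 -0.3] op 0.499 gf 0.0 j6 -0.08
away t 59.6 tcp [192.6 515.  231.1] yaw 2.78 F [-0.5 -0.7  0.5] op 0.5 gf 0.0 j6 1.44
drift top [432.  -29.6  27.8] 0.27
```

View pics/c10.png

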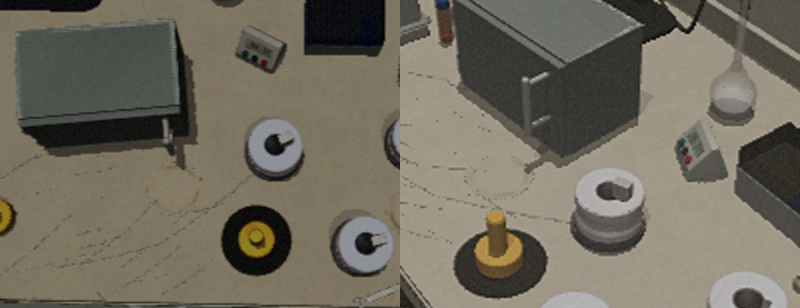

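```bash
python3 - <<'E'
import cv2,numpy as np
for n,(x0,x1,y0,y1) in {"top":(155,280,145,250),"side":(240,345,135,245)}.items():
    a=cv2.imread(f"pics/{n}0.png")[y0:y1,x0:x1];b=cv2.imread(f"pics/{n}7.png")[y0:y1,x0:x1]
    g=lambda i:cv2.GaussianBlur(cv2.cvtColor(i,6).astype(np.float32),(0,0),1)
    d=abs(g(a)-g(b)); print(n,d.mean(),d.max(),(d>15).sum())
    A,B=g(a)[55:,80:] if n=="top" else g(a)[45:,30:80],g(b)[55:,80:] if n=="top" else g(b)[45:,30:80]
    print(cv2.phaseCorrelate(A,B))
E
```

```text
top 0.6403855 3.90271 0
((0.583163126645335, -0.004816421140080962), 1.0011275596618652)
side 0.60562646 4.609089 0
((0.013605900659783288, 0.01100268989851827), 0.9877066612243652)
```

Before and after, the images of the door match, so it is shut.

```bash
python3 -c "
from bench import bot
print(bot.sign_off())"
```

```text
the job is handed in; nothing more can be done
None
```

I've handed the job in: both keys in the rack (the middle place was empty) were set by hand and driven fully down with the drift, one each in the hubs I took as stand_p and stand_r. The drift stands upright on its pad and the door is shut, with about 60 s on the clock.

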